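Hold an exhibit case square in the measuring corner

TASK

On the white measuring plate one of the two corners is taken by a round tin; bring the grey exhibit case to the other, free corner and set it flat on the plate, lid up, with its long side against the back stop and its short end against the side stop. Press it firmly home against both stops at once and keep hold of it there for the photograph: the program finishes while still holding and pressing. Leave the tin and the other things on the table where they are.

Things in the scene. Friction and masses are not known exactly. Their poses are not given: they have to be found in the camera images.
- case: the exhibit case: a closed grey plastic box with a thin black seam and a blank white label on its lid, 100 long (its x) x 56 wide (its y) x 50 high (its z), 0.2 to 0.4 kg, loose, upright on the table to the robot's right, turned anyhow. Origin: centre of its underside. Either end may go to the side stop. It rubs on plate and stops (friction about 0.6): pressed down hard, it drags before it touches a stop
- plate: fixed white measuring plate 150 (its x) x 360 (its y) x 6 thick; origin: centre of its underside. +x points away from the robot, +y to its left (turned up to 0.3 rad). It has two equal corners, left (+y) and right (-y), each with a back stop (on the +x side) and a side stop (+y side). The case fully home has its origin at x 27, y 110 (left) or y -65 (right), z 6, its x along the plate's y
- stop_back_left: back stop of the left corner: dark steel bar 10 x 120 x 8 high standing on the plate's top (z 6 to 14), fixed to it, along the plate's y from 40 to 160; its contact face is at plate x = 55 and looks to -x. Origin: centre of its underside
- stop_side_left: side stop of the left corner: dark steel bar 65 x 10 x 8 high on the plate (z 6 to 14), along the plate's x from -10 to 55; its contact face is at plate y = 160 and looks to -y. Origin: centre of its underside
- stop_back_right: back stop of the right corner: same bar as the left one, along the plate's y from -135 to -15, contact face at plate x = 55 looking to -x. Origin: centre of its underside
- stop_side_right: side stop of the right corner: same bar as the left one, contact face at plate y = -15 looking to -y. Origin: centre of its underside
- tin: closed round brass-coloured tin, 69 diameter, 50 high, 0.45 kg, loose, standing in one of the corners about 2 mm from both stops (plate x 19, y 124 if left or y -51 if right): that corner is taken. Origin: centre of its underside. In the free corner lies only a flat blank paper slip, on which the case may stand
- can: bystander: an aluminium drink can 62 diameter, 115 high, on the table to the left. Origin: centre of its underside
- cards: bystander: a white plastic card box 62 x 90 x 30 high, on the table to the left of the plate. Origin: centre of its underside
- tape: bystander: a solid cardboard-coloured roll 90 diameter, 24 high, on the table at the far right. Origin: centre of its underside

How it is judged:
By the outcome, as a careful person would: the job done as asked, in the order asked, and still so for the second after the job is handed in, while the arm keeps its last pose, push and grip.
It also fails if it takes over 58 s, if anything falls off the work surface, if the arm or the gripper's body presses on something with over 40 N, if the wrist force passes 120 N, or if a joint passes its speed limit or range.

ROBOT

A 6-joint arm with a two-finger parallel gripper is mounted at the origin on the work surface. World frame = base frame: x ahead of the robot, y to its left, z up, the work surface at z = 0. Lengths are in m, angles in degrees, forces in N, time in s.
With the tool pointing down it reaches from about 0.275 to 1 m from the base axis. Payload 8.4 kg.
Tool frame: the origin (TCP) lies midway between the tips of the shut fingers; the grasp point (between the pads) lies arm.tcp_to_grasp behind it (arm.tcp_to_grasp is the distance from the TCP to the grasp point, in m); z points along the fingers, x is the direction in which the jaws open and shut, and the axes are right-handed (so a half turn about z gives the same grasp; the last joint's range is limited). The gripper opens to 85 mm and grips with 20 to 120 N. Pads are 22 mm wide; open, the fingers measure 114 mm over their backs; the gripper's body (76 mm by 85 mm) begins 54 mm behind the grasp point. The pads swing forward as they close: fully open they stand 13 mm farther back than shut.
Start: joints at [63.117, 20.225, 93.587, -0, 66.188, -0.138], TCP at [0.281, 0.558, 0.231] pointing down, gripper open.
Joint ranges: [-150.9, 150.9], [-52.94, 120.26], [3.33, 152.33], [-74.26, 254.26], [0, 154.13], [-172.89, 172.89]. Speed limits (degrees/s): [127.2, 127.2, 159.86, 180, 180, 180].

INTERFACE

Orientations are given as a 3x3 rotation matrix whose columns are the frame's x, y, z axes.
In Python, from plant import arm gives the robot as it stands.
- The arm moves only by the tool carry_out, never from a script. Its argument "moves" is a list of rows, each a list of 4 numbers: the shift along the tool's x, y, z each as a share of 20 cm, from -1 to 1, then the turn about the tool's z as a share of 180 degrees, from -1 to 1. A call has 1 to 20 rows; each row is the pose to reach, as a shift and turn from the pose commanded when the call began, along the tool's axes at that moment, turning the shorter way round; what a row does not reach only later rows make up. A row lasts 1/12 s, in which the tool goes at most 41.7 mm and 7.16 degrees, less where a joint would pass 70% of its speed; a pose out of reach is approached as far as the arm can. A call with a number of a shift or a turn outside -1 to 1 is refused whole. A call with a gripper value outside its range is refused whole. "jaw" is the closure, from -1 (fully open) to 1 (shut), set as the call begins (left out, the last holds). The fingers move at their own pace and stop on an object; "grip_force" is the grip in N (left out, the last holds). Time passes only in rows, so rows that repeat a pose let the fingers close. It gives the time, the measured TCP pose, the force and the opening at its end, in the units of the state.
- arm.get_state(): the state, without advancing time (a new reading comes with each control period).
- arm.read_camera(name): name is "scene" or "top" or "wrist"; returns a dict with "frame" (480x640x3 uint8, blue, green, red), "fx", "fy", "cx", "cy" (pixels), "world_to_cam" (4x4, takes a point from world to camera coordinates). Camera axes: x right, y down, z forward; pixel columns grow to the right and rows downward; lengths in m; the calibration is good to about 2 mm. A picture is of the moment at which its call begins. There is no depth.
- arm.job_done(): hands the job in, once; it reports no verdict.
The state is a dict: "t": time; "qpos": joint angles; "joint_vel": joint speeds; "tau": joint torques, N m; "ee_pos": TCP position; "ee_rot": TCP orientation; "ft_force": force on the tool from outside, world axes, zero at the start; "wrist_torque": the same for the moment, N m; "finger_gap": finger opening in m.
Only numpy, scipy, OpenCV 4.12 (cv2) and the standard library are available. Lean on these libraries where they do the work, as an engineer would, in place of code of your own. Each camera call takes 0.05 s, during which the arm holds its last target.

## Working session

There is one attempt and no reset: what is moved stays moved. The work goes in short steps, Python scripts to look and compute and a tool call to move; the robot and the scene stay as the last step left them, time stands still between calls to the robot, and variables do not carry over. Pictures are saved under pics/ and viewed, and the job is handed in when it is done.

Besides the shell and the picture viewer there is one more tool, called after "Request:" as a command line: name --pt "numbers of a row" for each row, then --argument value for the rest. carry_out: Moves the arm, as the interface text tells. Its arguments: {"type":"object","properties":{"moves":{"type":"array","items":{"type":"array","items":{"type":"number","minimum":-1,"maximum":1}}},"jaw":{"type":"number"},"grip_force":{"type":"number"}},"required":["moves"]}

```bash
mkdir -p pics; ls; python3 - <<'E'
from plant import arm
import cv2
print(arm.tcp_to_grasp)
s=arm.get_state()
for k in ('t','ee_pos','ee_rot','ft_force','finger_gap'): print(k,s[k])
for n in ('scene','top'):
    c=arm.read_camera(n); cv2.imwrite(f'pics/{n}0.png',c['frame']); print(n,c['fx'],c['cx'],c['cy'],c['world_to_cam'])
E
```

```text
pics
0.0187
t 0.0
ee_pos [0.28103806 0.55771432 0.23054375]
ee_rot [[ 4.50043272e-01  8.93006513e-01 -6.49159398e-04]
 [ 8.93005678e-01 -4.50043739e-01 -1.22188557e-03]
 [-1.38330189e-03 -2.98016481e-05 -9.99999043e-01]]
ft_force [ 0.28963203 -0.7616433   0.14644006]
finger_gap 0.08489339871467318
scene 462.3723635900677 320.2786354254781 243.96802839564992 [[ 0.39630454  0.91810657 -0.00480013 -0.24928212]
 [ 0.62532151 -0.27374337 -0.73077875 -0.31284335]
 [-0.67224677  0.28660931 -0.68259752  1.35003227]
 [ 0.          0.          0.          1.        ]]
top 583.6991481851014 317.48623350717054 232.13567619054194 [[-0.01290083 -0.99990083  0.00564749  0.03455344]
 [-0.97659291  0.01138694 -0.21479437  0.54213006]
 [ 0.21470876 -0.00828632 -0.97664297  1.20285689]
 [ 0.          0.          0.          1.        ]]
```

View pics/scene0.png

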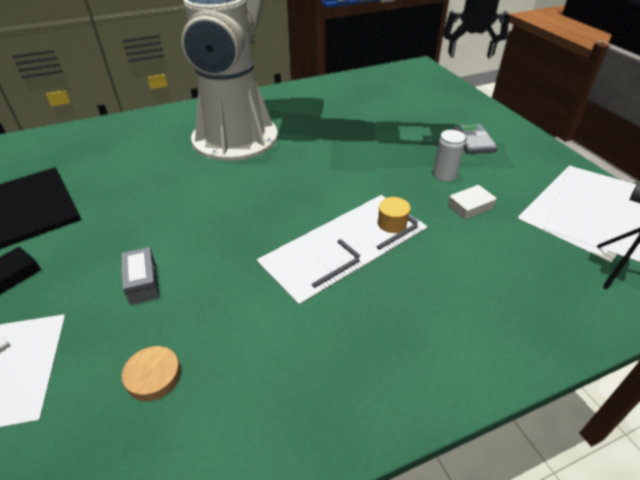

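View pics/top0.png

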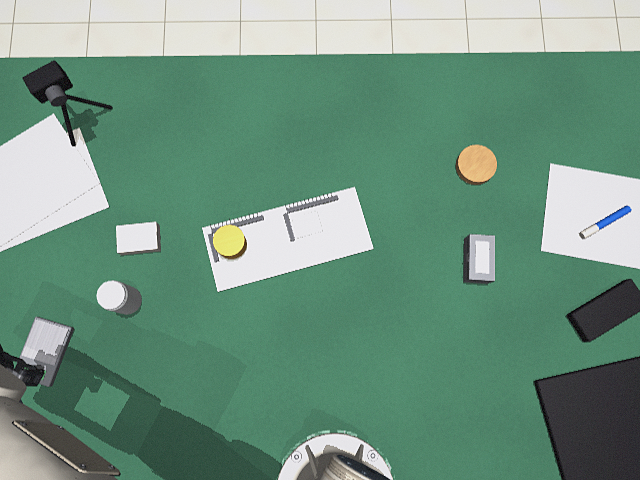

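The top view shows the tin (229,240) in the left corner. The right corner, with its paper slip at (306,222), is free. The case is at (480,258), and the tape, cards and can are clear of the route. Next I'll measure the plate and case.

```bash
cat > h.py <<'E'
import numpy as np, cv2
def cast(c,uv,z):
    uv=np.atleast_2d(np.asarray(uv,float)); W=c['world_to_cam']; R,t=W[:3,:3],W[:3,3]
    o=-R.T@t; d=np.c_[(uv[:,0]-c['cx'])/c['fx'],(uv[:,1]-c['cy'])/c['fy'],np.ones(len(uv))]@R
    return o+d*((z-o[2])/d[:,2])[:,None]
def proj(c,P):
    P=np.atleast_2d(P); W=c['world_to_cam']; q=P@W[:3,:3].T+W[:3,3]
    return np.c_[q[:,0]/q[:,2]*c['fx']+c['cx'],q[:,1]/q[:,2]*c['fy']+c['cy']]
E
python3 - <<'E'
from plant import arm
from h import *
c=arm.read_camera('top'); f=c['frame']; hsv=cv2.cvtColor(f,cv2.COLOR_BGR2HSV)
ng=((hsv[...,1]<90)).astype(np.uint8)*255   # non-green
# plate
m=np.zeros_like(ng); m[180:300,195:380]=255
w=cv2.bitwise_and(m,((hsv[...,1]<40)&(hsv[...,2]>180)).astype(np.uint8)*255)
cs,_=cv2.findContours(w,0,2); k=max(cs,key=cv2.contourArea)
r=cv2.minAreaRect(k); b=cv2.boxPoints(r); print('plate px',b.round(1).tolist()); P=cast(c,b,.006); print(P.round(4).tolist(),[np.linalg.norm(P[i]-P[i-1]).round(4) for i in range(4)])
hull=cv2.convexHull(k); q=cv2.approxPolyDP(hull,4,True)[:,0]; print(q.tolist()); print(cast(c,q,.006).round(4).tolist())
# label
m[:]=0; m[230:290,460:500]=255
w=cv2.bitwise_and(m,((hsv[...,1]<40)&(hsv[...,2]>200)).astype(np.uint8)*255)
cs,_=cv2.findContours(w,0,2); k=max(cs,key=cv2.contourArea); r=cv2.minAreaRect(k); print('label',r); P=cast(c,cv2.boxPoints(r),.05); print(P.round(4).tolist(),P.mean(0))
z=cv2.resize(f[215:300,440:520],None,fx=7,fy=7,interpolation=cv2.INTER_NEAREST); cv2.imwrite('pics/case.png',z)
z=cv2.resize(f[180:300,195:380],None,fx=4,fy=4,interpolation=cv2.INTER_NEAREST); cv2.imwrite('pics/plate.png',z)
E
```

```text
plate px [[200.0, 227.60000610351562], [355.8999938964844, 185.0], [373.29998779296875, 248.6999969482422], [217.3000030517578, 291.29998779296875]]
[[0.5678, 0.2923, 0.006], [0.6638, -0.0622, 0.006], [0.5146, -0.0971, 0.006], [0.4233, 0.2497, 0.006]] [np.float64(0.1506), np.float64(0.3673), np.float64(0.1533), np.float64(0.3587)]
[[354, 187], [372, 248], [217, 290], [202, 227]]
[[0.6592, -0.0577, 0.006], [0.5163, -0.0943, 0.006], [0.4261, 0.2506, 0.006], [0.569, 0.2878, 0.006]]
label ((482.0, 256.5), (33.0, 14.0), 90.0)
[[0.523, -0.3144, 0.05], [0.5226, -0.3448, 0.05], [0.4503, -0.3393, 0.05], [0.4507, -0.3092, 0.05]] [ 0.48663327 -0.32694605  0.05      ]
```

View pics/case.png

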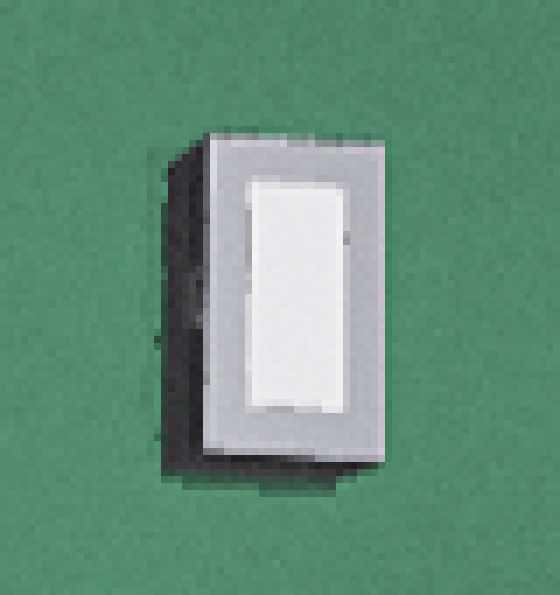

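View pics/plate.png

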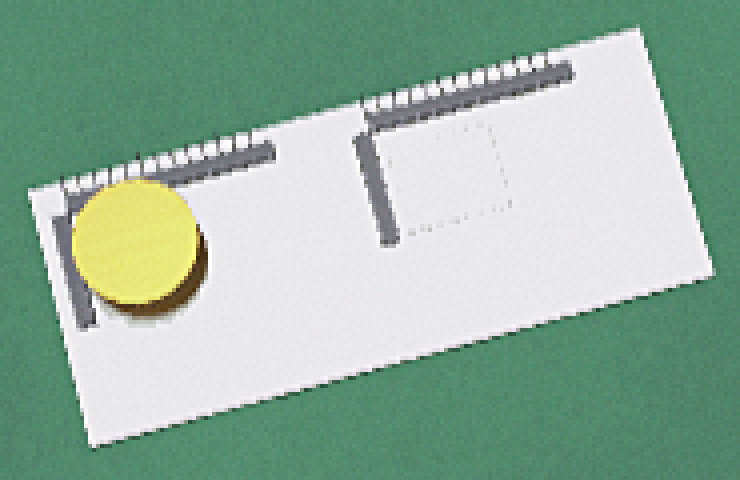

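Request:
carry_out --pt "-0.1 0.083 0 0" --pt "-0.25 0.21 0 0" --pt "-0.43 0.357 0 0" --pt "-0.61 0.506 0 0" --pt "-0.79 0.656 0 0" --pt "-0.93 0.77 0 0" --pt "-1 0.83 0 0" --jaw -1 --grip_force 100

```text
t: 0.73
ee_pos: [0.3391, 0.3016, 0.231]
ee_rot: [[0.45, 0.893, -0.001], [0.893, -0.45, -0.001], [-0.001, 0.0, -1.0]]
ft_force: [0.4, -0.7, 0.5]
finger_gap: 0.0855
```

Request:
carry_out --pt "-0.1 0.083 0 0.03" --pt "-0.25 0.21 0 0.06" --pt "-0.43 0.357 0 0.09" --pt "-0.61 0.506 0 0.12" --pt "-0.79 0.656 0 0.13" --pt "-0.93 0.77 0 0.13" --pt "-1 0.83 0 0.13"

```text
t: 1.32
ee_pos: [0.3977, 0.0486, 0.2314]
ee_rot: [[0.768, 0.64, 0.0], [0.64, -0.768, -0.001], [-0.0, 0.001, -1.0]]
ft_force: [-0.8, 1.0, 0.1]
finger_gap: 0.0852
```

Request:
carry_out --pt "-0.08 0.16 0 -0.03" --pt "-0.16 0.32 0 -0.06" --pt "-0.25 0.5 0 -0.1" --pt "-0.34 0.68 0 -0.13" --pt "-0.4 0.8 0 -0.17" --pt "-0.43 0.87 0 -0.21" --pt "-0.45 0.9 0 -0.24" --pt "-0.45 0.9 0 -0.27" --pt "-0.45 0.9 0 -0.28"

```text
t: 2.07
ee_pos: [0.4438, -0.1451, 0.231]
ee_rot: [[-0.008, 1.0, -0.001], [1.0, 0.008, 0.0], [0.0, -0.001, -1.0]]
ft_force: [-0.4, 0.2, 0.2]
finger_gap: 0.0855
```

Request:
carry_out --pt "-0.1 0.03 0 0" --pt "-0.25 0.06 0 0" --pt "-0.45 0.1 0 0" --pt "-0.65 0.14 0 0" --pt "-0.8 0.18 0 0" --pt "-0.9 0.2 0 0" --pt "-0.9 0.2 0 0"

```text
t: 2.65
ee_pos: [0.4854, -0.3279, 0.2309]
ee_rot: [[-0.002, 1.0, 0.0], [1.0, 0.002, -0.001], [-0.001, 0.0, -1.0]]
ft_force: [-0.7, 1.5, -0.1]
finger_gap: 0.0854
```

```bash
python3 - <<'E'
from plant import arm
from h import *
c=arm.read_camera('wrist'); f=c['frame']; cv2.imwrite('pics/w1.png',f); print(c['fx'],c['world_to_cam'].round(3).tolist()); print(arm.get_state()['ee_pos'])
E
```

```text
352.8696700676821 [[-0.001, 1.0, -0.001, 0.328], [0.945, 0.001, 0.326, -0.501], [0.326, -0.0, -0.945, 0.222], [0.0, 0.0, 0.0, 1.0]]
[ 0.48472694 -0.32578537  0.23069532]
```

View pics/w1.png

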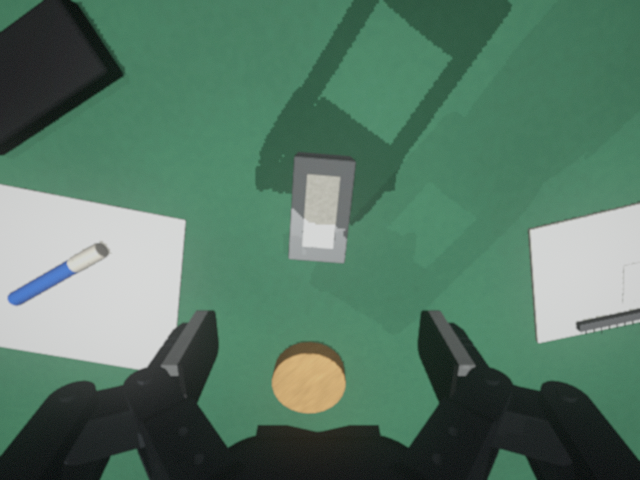

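```bash
python3 - <<'E'
from plant import arm
from h import *
f=cv2.imread('pics/w1.png')
cv2.imwrite('pics/w1z.png',cv2.resize(f[145:275,270:375],None,fx=4.5,fy=4.5,interpolation=cv2.INTER_NEAREST))
c=arm.read_camera('wrist'); f=c['frame']
hsv=cv2.cvtColor(f,cv2.COLOR_BGR2HSV); m=((hsv[...,1]<60)).astype(np.uint8)*255
k=np.zeros_like(m);k[145:275,270:375]=255; m&=k
m=cv2.morphologyEx(m,cv2.MORPH_OPEN,np.ones((3,3),np.uint8))
cs,_=cv2.findContours(m,0,2); k=max(cs,key=cv2.contourArea); q=cv2.approxPolyDP(cv2.convexHull(k),5,True)[:,0]
print(q.tolist()); P=cast(c,q,.05); print(P.round(4).tolist(),[np.linalg.norm(P[i]-P[i-1]).round(4) for i in range(len(P))])
E
```

```text
[[295, 153], [352, 162], [341, 263], [286, 259]]
[[0.4295, -0.3453, 0.05], [0.4374, -0.2942, 0.05], [0.5357, -0.3019, 0.05], [0.5314, -0.3563, 0.05]] [np.float64(0.1025), np.float64(0.0517), np.float64(0.0986), np.float64(0.0545)]
```

View pics/w1z.png

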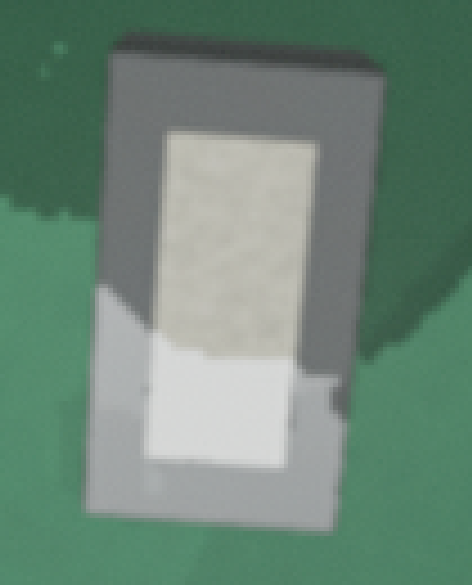

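```bash
python3 - <<'E'
from plant import arm
from h import *
c=arm.read_camera('wrist'); f=c['frame']
hsv=cv2.cvtColor(f,cv2.COLOR_BGR2HSV); b=f.min(2)
m=((b>140)).astype(np.uint8)*255
g=cv2.cvtColor(f,cv2.COLOR_BGR2GRAY)
# label on ground-plane rectified lid: warp to metric plane z=.05, 0.5mm/px  (x down, y right)
X0,Y0=.41,-.39
dst=np.float32([[0,0],[240,0],[240,300],[0,300]]); W=np.array([[X0,Y0,.05],[X0,Y0+.12,.05],[X0+.15,Y0+.12,.05],[X0+.15,Y0,.05]])
H=cv2.getPerspectiveTransform(np.float32(proj(c,W)),dst)
r=cv2.warpPerspective(f,H,(240,300),flags=cv2.INTER_CUBIC); cv2.imwrite('pics/lidmetric.png',cv2.resize(r,None,fx=2,fy=2))
print(arm.get_state()['ee_pos'],arm.get_state()['ee_rot'][:,0])
t=arm.read_camera('top'); Ht=cv2.getPerspectiveTransform(np.float32(proj(t,W)),dst)
r=cv2.warpPerspective(t['frame'],Ht,(240,300),flags=cv2.INTER_CUBIC); cv2.imwrite('pics/lidtop.png',cv2.resize(r,None,fx=2,fy=2))
E
```

```text
[ 0.48427167 -0.32364105  0.23079545] [-3.92006965e-03  9.99991837e-01  9.78855011e-04]
```

View pics/lidmetric.png

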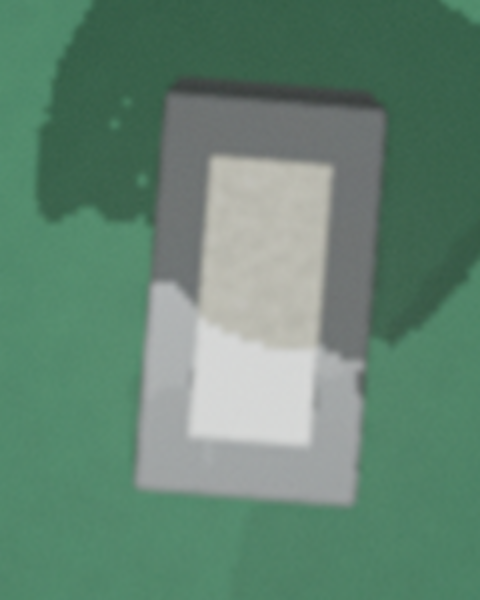

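Lid (rectified wrist view): corners at (168,93), (385,110), (355,505), (137,487), which makes it 54 x 99 mm. The centre is about (0.4856, -0.3258) and yaw is -4.4°, agreeing with the top view to 2 mm. I'll descend.

Request:
carry_out --pt "-0.005 0.003 0.05 0.013" --pt "-0.011 0.0065 0.15 0.026" --pt "-0.011 0.0065 0.3 0.026" --pt "-0.011 0.0065 0.45 0.026" --pt "-0.011 0.0065 0.58 0.026" --pt "-0.011 0.0065 0.65 0.026" --pt "-0.011 0.0065 0.65 0.026" --pt "-0.011 0.0065 0.65 0.026" --pt "-0.011 0.0065 0.65 0.026"

```text
t: 3.6
ee_pos: [0.4868, -0.3262, 0.1026]
ee_rot: [[0.076, 0.997, 0.001], [0.997, -0.076, -0.001], [-0.001, 0.001, -1.0]]
ft_force: [0.2, 0.7, 0.3]
finger_gap: 0.0852
```

```bash
python3 - <<'E'
from plant import arm
from h import *
c=arm.read_camera('wrist'); cv2.imwrite('pics/w2.png',c['frame']); print(arm.get_state()['ee_pos'],arm.get_state()['ee_rot'][:,0])
E
```

```text
[ 0.48705992 -0.32646699  0.10289378] [ 0.07657452  0.99706323 -0.0011258 ]
```

View pics/w2.png

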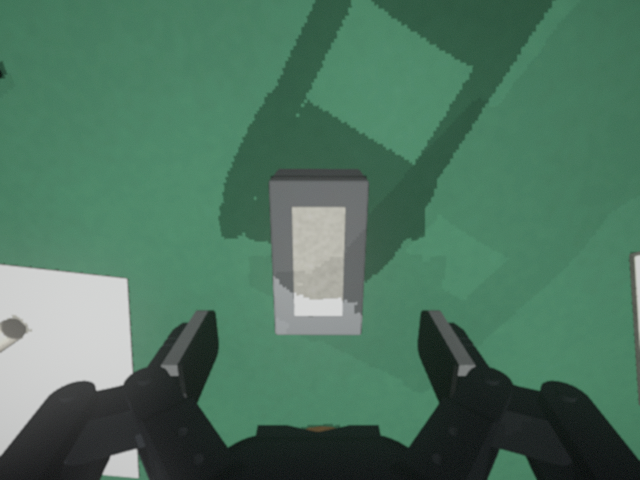

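The wrist view shows the case centred between the fingers (lid centre column 318, finger midpoint 318) and square to them. I'll go down and grip.

Request:
carry_out --pt "0 0 0.08 0" --pt "0 0 0.2 0" --pt "0 0 0.32 0" --pt "0 0 0.41 0" --pt "0 0 0.45 0" --pt "0 0 0.45 0" --pt "0 0 0.45 0"

```text
t: 4.23
ee_pos: [0.4867, -0.3267, 0.0123]
ee_rot: [[0.077, 0.997, 0.001], [0.997, -0.077, -0.001], [-0.0, 0.001, -1.0]]
ft_force: [0.4, -0.2, -0.6]
finger_gap: 0.0852
```

Request:
carry_out --pt "0 0 0 0" --pt "0 0 0 0" --pt "0 0 0 0" --pt "0 0 0 0" --pt "0 0 0 0" --pt "0 0 0 0" --pt "0 0 0 0" --pt "0 0 0 0" --pt "0 0 0 0" --pt "0 0 0 0" --jaw 1 --grip_force 90

```text
t: 5.07
ee_pos: [0.4871, -0.327, 0.013]
ee_rot: [[0.077, 0.997, 0.002], [0.997, -0.077, -0.001], [-0.001, 0.002, -1.0]]
ft_force: [-1.0, 0.7, 7.9]
finger_gap: 0.055
```

```bash
python3 - <<'E'
from plant import arm
from h import *
c=arm.read_camera('wrist'); cv2.imwrite('pics/w3.png',c['frame']); s=arm.get_state(); print(s['ee_pos'],s['ee_rot'][:,0],s['finger_gap'],s['ft_force'])
c=arm.read_camera('scene'); cv2.imwrite('pics/s3.png',cv2.resize(c['frame'][200:360,60:260],None,fx=4,fy=3.7))
E
```

```text
[ 0.48709687 -0.32693563  0.01296519] [ 0.07726315  0.99701008 -0.00114336] 0.05499311132754781 [-1.45140057  1.10896874  8.25935537]
```

View pics/w3.png

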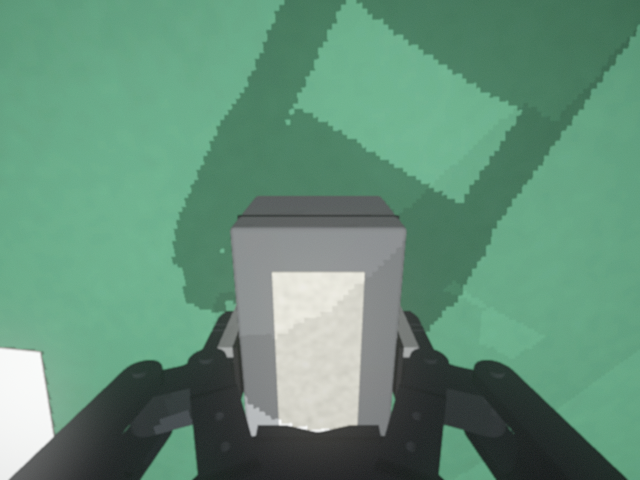

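View pics/s3.png

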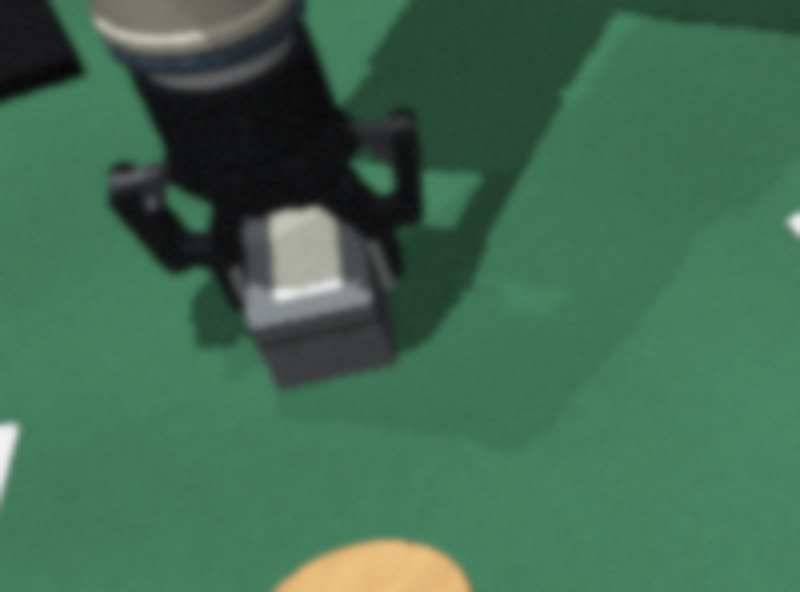

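Request:
carry_out --pt "0 0 -0.04 0" --pt "0 0 -0.1 0" --pt "0 0 -0.2 0" --pt "0 0 -0.32 0" --pt "0 0 -0.44 0" --pt "0 0 -0.5 0" --pt "0 0 -0.5 0"

```text
t: 5.75
ee_pos: [0.4878, -0.3275, 0.1149]
ee_rot: [[0.077, 0.997, 0.005], [0.997, -0.077, -0.003], [-0.003, 0.005, -1.0]]
ft_force: [1.4, 0.4, -2.4]
finger_gap: 0.055
```

Request:
carry_out --pt "0.06 0.01 0 0.01" --pt "0.15 0.03 0 0.03" --pt "0.27 0.05 0 0.05" --pt "0.4 0.07 0 0.08" --pt "0.54 0.09 0 0.11" --pt "0.68 0.12 0 0.14" --pt "0.8 0.13 0 0.17" --pt "0.88 0.15 0 0.19" --pt "0.9 0.15 0 0.2" --pt "0.9 0.15 0 0.2" --pt "0.9 0.15 0 0.2"

```text
t: 6.67
ee_pos: [0.5293, -0.1489, 0.1104]
ee_rot: [[0.647, 0.763, -0.001], [0.763, -0.647, 0.0], [-0.001, -0.001, -1.0]]
ft_force: [-0.4, -0.2, -4.0]
finger_gap: 0.055
```

```bash
python3 - <<'E'
from plant import arm
from h import *
for n in ('wrist','top'):
    c=arm.read_camera(n); cv2.imwrite(f'pics/{n}4.png',c['frame'])
s=arm.get_state(); print(s['ee_pos'],s['ee_rot'].round(3).tolist(),s['finger_gap'],s['ft_force'],s['qpos'])
p,R=s['ee_pos'],s['ee_rot']; a=np.radians(14.55); C=np.array([.5427,.0967])
cx,sx=np.cos(a),np.sin(a); T=C+np.array([[cx,-sx],[sx,cx]])@[.012,-.080]
print('target',T,'tool d/0.2',R[:2,:2].T@(T-p[:2])/.2,'yaw',np.degrees(np.arctan2(R[1,0],R[0,0])))
E
```

```text
[ 0.52943848 -0.14965315  0.11077024] [[0.648, 0.762, -0.001], [0.762, -0.648, 0.0], [-0.0, -0.001, -1.0]] 0.054781028985036645 [ 0.357035    0.68349696 -2.44525738] [-1.59338057e+01  2.21265095e+01  1.08592005e+02 -1.28824008e-02
  4.93274785e+01 -6.55432056e+01]
target [0.57441313 0.0222804 ] tool d/0.2 [ 0.80053452 -0.38566955] yaw 49.61780891972262
```

View pics/wrist4.png

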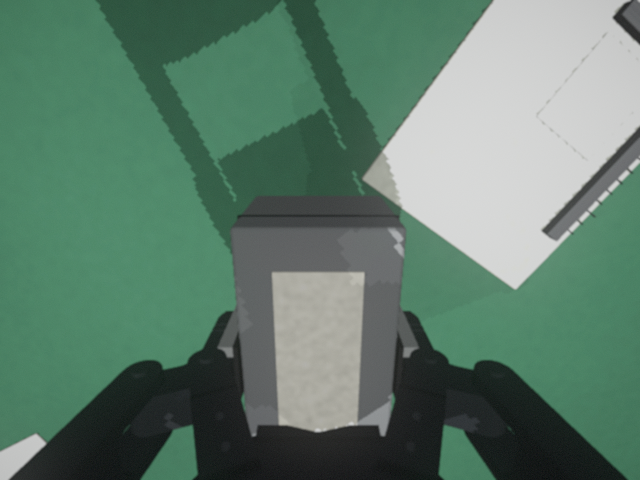

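Request:
carry_out --pt "0.05 -0.02 0 0.01" --pt "0.13 -0.06 0 0.03" --pt "0.24 -0.12 0 0.05" --pt "0.36 -0.17 0 0.08" --pt "0.48 -0.23 0 0.11" --pt "0.6 -0.29 0 0.14" --pt "0.7 -0.34 0 0.17" --pt "0.78 -0.375 0 0.19" --pt "0.8 -0.385 0 0.195" --pt "0.8 -0.385 0 0.195" --pt "0.8 -0.385 0 0.195" --pt "0.8 -0.385 0 0.195"

```text
t: 7.77
ee_pos: [0.5746, 0.0213, 0.1111]
ee_rot: [[0.968, 0.251, -0.001], [0.251, -0.968, -0.0], [-0.001, 0.0, -1.0]]
ft_force: [0.5, 0.3, -3.0]
finger_gap: 0.055
```

```bash
python3 - <<'E'
from plant import arm
from h import *
for n in ('wrist','top'):
    c=arm.read_camera(n); cv2.imwrite(f'pics/{n}5.png',c['frame'])
s=arm.get_state(); print(s['ee_pos'],s['ee_rot'].round(3).tolist(),s['finger_gap'],s['ft_force'])
c=arm.read_camera('wrist')
# rectify plate-top plane
X0,Y0=.48,-.05
W=np.array([[X0,Y0,.006],[X0,Y0+.3,.006],[X0+.22,Y0+.3,.006],[X0+.22,Y0,.006]])
dst=np.float32([[0,0],[750,0],[750,550],[0,550]])
r=cv2.warpPerspective(c['frame'],cv2.getPerspectiveTransform(np.float32(proj(c,W)),dst),(750,550),flags=cv2.INTER_CUBIC); cv2.imwrite('pics/rect5.png',r)
E
```

```text
[0.57475238 0.02137895 0.11121207] [[0.968, 0.25, -0.0], [0.25, -0.968, -0.0], [-0.0, 0.0, -1.0]] 0.05476437436812611 [-0.67319826 -0.73360657 -3.3398557 ]
```

View pics/wrist5.png

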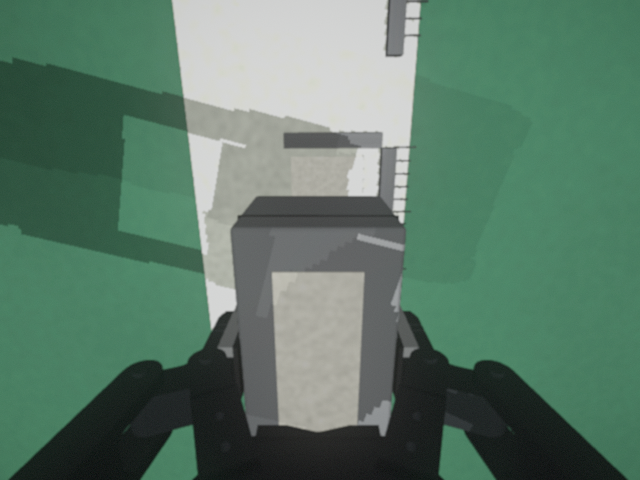

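View pics/rect5.png

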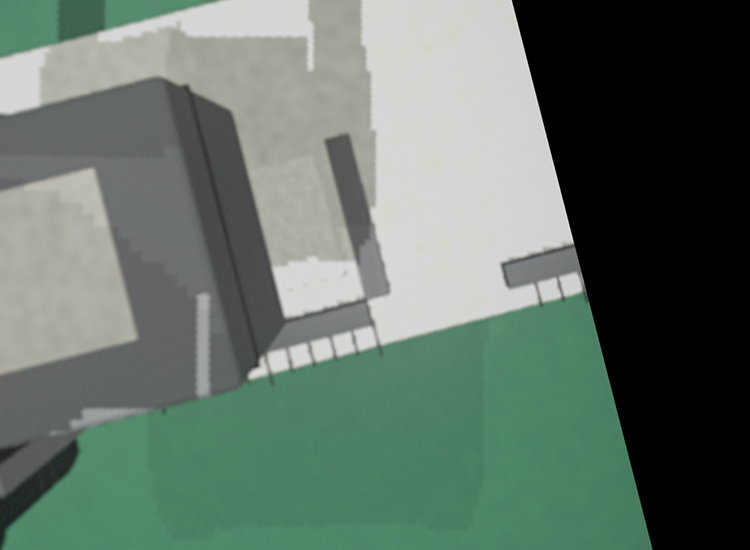

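The wrist view shows the stops where I expected them. Rectified to the plate plane, the side stop's near end is at (325,140) and the inner corner at (365,298), within 1 mm of the plate pose I computed, and the case is parallel to them. I'll lower it 15 mm clear of both stops.

Request:
carry_out --pt "0 0 0.06 0" --pt "0 0 0.15 0" --pt "0 0 0.26 0" --pt "0 0 0.35 0" --pt "0 0 0.41 0" --pt "0 0 0.43 0" --pt "0 0 0.44 0" --pt "0 0 0.44 0" --pt "0 0 0.44 0"

```text
t: 8.67
ee_pos: [0.5757, 0.0225, 0.024]
ee_rot: [[0.968, 0.25, 0.001], [0.25, -0.968, 0.0], [0.001, 0.0, -1.0]]
ft_force: [-0.1, 0.9, -3.2]
finger_gap: 0.0548
```

```bash
python3 - <<'E'
from plant import arm
from h import *
for n in ('wrist','top','scene'):
    c=arm.read_camera(n); cv2.imwrite(f'pics/{n}6.png',c['frame'])
s=arm.get_state(); print(s['ee_pos'],s['ee_rot'].round(4).tolist(),s['finger_gap'],s['ft_force'])
p,R=s['ee_pos'],s['ee_rot']; a=np.radians(14.5); C=np.array([.5427,.0967])
Q=np.array([[np.cos(a),-np.sin(a)],[np.sin(a),np.cos(a)]]); print('plate coords',Q.T@(p[:2]-C))
E
```

```text
[0.5757274  0.02255369 0.02419429] [[0.9682, 0.25, 0.0016], [0.25, -0.9682, 0.0], [0.0016, 0.0004, -1.0]] 0.05458016039940876 [-0.47680498 -0.10138509 -4.0076867 ]
plate coords [ 0.01341065 -0.08005398]
```

View pics/wrist6.png

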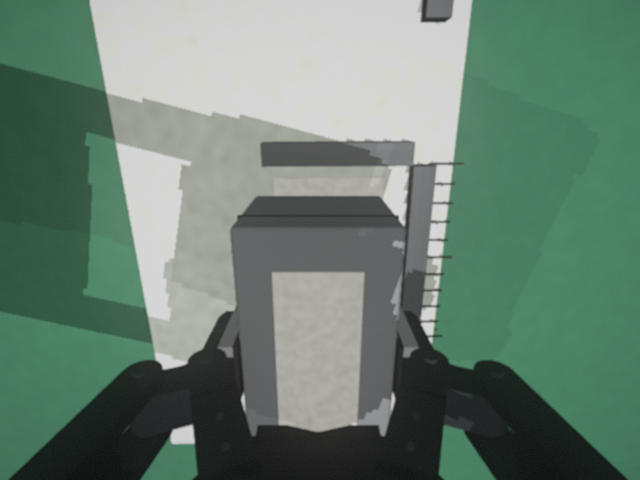

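Request:
carry_out --pt "0.01 -0.01 0.003 0" --pt "0.025 -0.025 0.008 0" --pt "0.04 -0.04 0.012 0" --pt "0.05 -0.05 0.015 0" --pt "0.05 -0.05 0.015 0" --pt "0.05 -0.05 0.015 0" --pt "0.05 -0.05 0.015 0"

```text
t: 9.4
ee_pos: [0.5821, 0.0348, 0.0202]
ee_rot: [[0.968, 0.25, -0.0], [0.25, -0.968, -0.0], [-0.0, -0.0, -1.0]]
ft_force: [-0.1, -0.1, -2.8]
finger_gap: 0.0551
```

Request:
carry_out --pt "0 0 0.005 0" --pt "0 0 0.01 0" --pt "0 0 0.013 0" --pt "0 0 0.013 0" --pt "0 0 0.013 0"

```text
t: 9.82
ee_pos: [0.5823, 0.0347, 0.019]
ee_rot: [[0.968, 0.25, 0.0], [0.25, -0.968, 0.0], [0.0, -0.0, -1.0]]
ft_force: [-5.0, 1.5, 14.1]
finger_gap: 0.055
```

Request:
carry_out --pt "0 0 -0.004 0" --pt "0 0 -0.004 0" --pt "0 -0.008 -0.004 0" --pt "0 -0.016 -0.004 0" --pt "0 -0.022 -0.004 0" --pt "0 -0.022 -0.004 0" --pt "0 -0.022 -0.004 0" --pt "0 -0.022 -0.004 0"

```text
t: 10.48
ee_pos: [0.5822, 0.0376, 0.019]
ee_rot: [[0.968, 0.251, 0.002], [0.251, -0.968, -0.002], [0.002, 0.002, -1.0]]
ft_force: [1.2, -9.1, 4.1]
finger_gap: 0.0544
```

Request:
carry_out --pt "0 -0.004 0 0" --pt "0 -0.008 0 0" --pt "0 -0.008 0 0" --pt "0 -0.008 0 0" --pt "0 -0.008 0 0"

```text
t: 10.9
ee_pos: [0.5823, 0.0378, 0.0192]
ee_rot: [[0.968, 0.252, 0.003], [0.252, -0.968, -0.003], [0.002, 0.004, -1.0]]
ft_force: [2.9, -17.7, 5.3]
finger_gap: 0.0548
```

```bash
python3 - <<'E'
from plant import arm
from h import *
for n in ('wrist',):
    c=arm.read_camera(n); cv2.imwrite(f'pics/{n}7.png',c['frame'])
s=arm.get_state(); print(s['ee_pos'],s['ee_rot'].round(4).tolist(),s['finger_gap'],s['ft_force'])
E
```

```text
[0.58226235 0.0377783  0.01923261] [[0.9678, 0.2519, 0.0028], [0.2519, -0.9677, -0.0034], [0.0018, 0.004, -1.0]] 0.05451514020660756 [  2.0297989  -18.1567277    5.44877613]
```

View pics/wrist7.png

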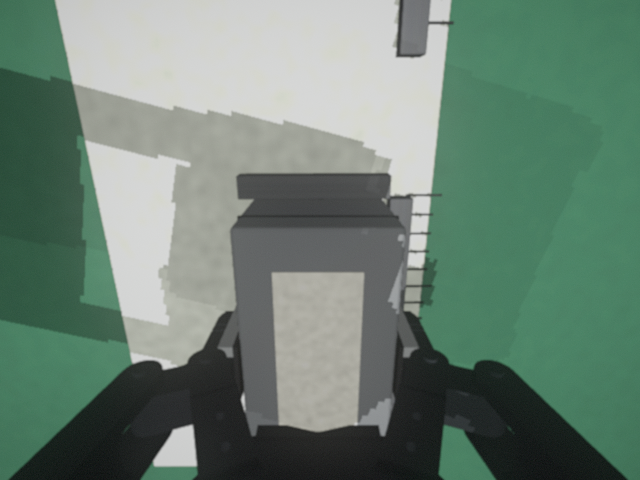

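Side force rose from 9 to 18 N with only 0.2 mm of motion, and the view shows the end face at the side stop (row 197), so it is touching. I'll ease the side load a little and push to the back stop.

Request:
carry_out --pt "0 0.004 0 0" --pt "0.008 0.005 0 0" --pt "0.016 0.005 0 0" --pt "0.022 0.005 0 0" --pt "0.022 0.005 0 0" --pt "0.022 0.005 0 0"

```text
t: 11.45
ee_pos: [0.5824, 0.0377, 0.019]
ee_rot: [[0.968, 0.252, -0.006], [0.252, -0.968, -0.004], [-0.006, 0.002, -1.0]]
ft_force: [-13.3, -18.6, 20.7]
finger_gap: 0.055
```

Request:
carry_out --pt "0.004 0 0 0" --pt "0.008 0 0 0" --pt "0.008 0 0 0" --pt "0.008 0 0 0"

```text
t: 11.78
ee_pos: [0.5825, 0.0378, 0.0191]
ee_rot: [[0.968, 0.252, -0.008], [0.252, -0.968, -0.004], [-0.009, 0.002, -1.0]]
ft_force: [-19.2, -20.8, 27.0]
finger_gap: 0.0545
```

```bash
python3 - <<'E'
from plant import arm
from h import *
c=arm.read_camera('wrist'); f=c['frame']
cv2.imwrite('pics/w8z.png',cv2.resize(f[160:310,220:440],None,fx=3.6,fy=3.6,interpolation=cv2.INTER_CUBIC))
t=arm.read_camera('top'); cv2.imwrite('pics/t8z.png',cv2.resize(t['frame'][180:260,260:380],None,fx=6.5,fy=6.5,interpolation=cv2.INTER_CUBIC))
s=arm.get_state(); print(s['ee_pos'],s['ee_rot'].round(4).tolist(),s['ft_force'])
E
```

```text
[0.58249689 0.03775254 0.01911917] [[0.9677, 0.2518, -0.0083], [0.2518, -0.9678, -0.0043], [-0.0091, 0.0021, -1.0]] [-18.87078379 -20.18853524  27.8283681 ]
```

View pics/w8z.png

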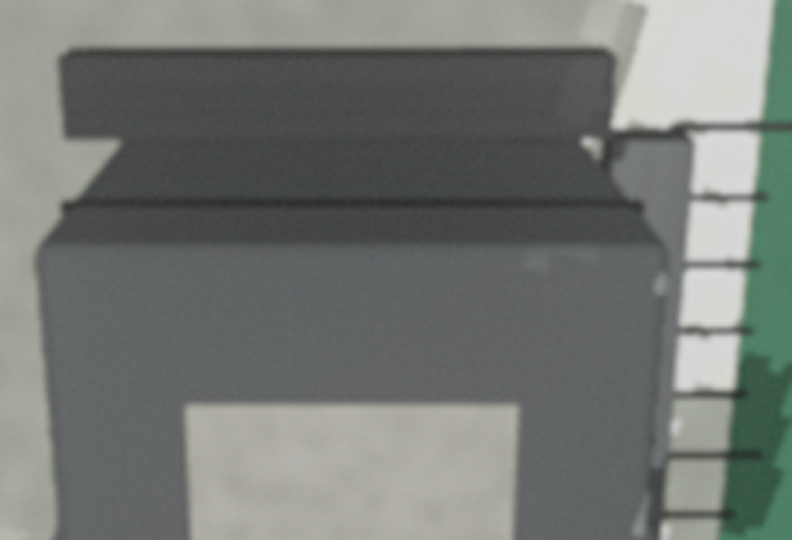

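View pics/t8z.png

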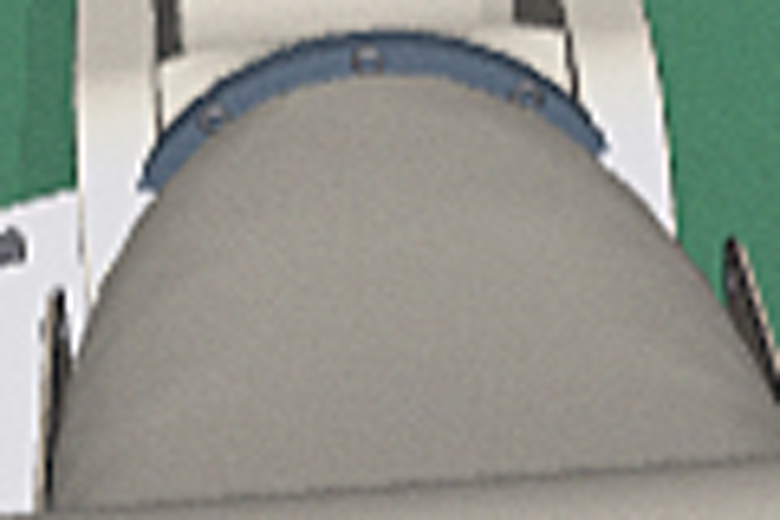

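The zoomed wrist view shows a white gap of about 3 mm between the case's lower corner (583,140) and the back stop face (608,140). So the case is dragging under 27 N of down force rather than touching. I'll unload downwards and sideways.

Request:
carry_out --pt "0 0.003 -0.004 0" --pt "0 0.006 -0.008 0" --pt "0 0.006 -0.01 0" --pt "0 0.006 -0.01 0" --pt "0 0.006 -0.01 0"

```text
t: 12.3
ee_pos: [0.585, 0.0384, 0.0195]
ee_rot: [[0.968, 0.251, -0.004], [0.251, -0.968, -0.002], [-0.004, 0.001, -1.0]]
ft_force: [-4.2, -8.5, -2.2]
finger_gap: 0.055
```

Request:
carry_out --pt "0.004 0 0 0" --pt "0.008 0 0 0" --pt "0.008 0 0 0" --pt "0.008 0 0 0"

```text
t: 12.63
ee_pos: [0.5851, 0.0384, 0.0193]
ee_rot: [[0.968, 0.252, -0.007], [0.252, -0.968, -0.003], [-0.007, 0.001, -1.0]]
ft_force: [-8.1, -11.0, 1.8]
finger_gap: 0.055
```

Request:
carry_out --pt "0.004 0 0 0" --pt "0.008 0 0 0" --pt "0.008 0 0 0" --pt "0.008 0 0 0"

```text
t: 12.97
ee_pos: [0.5852, 0.0384, 0.0192]
ee_rot: [[0.968, 0.252, -0.01], [0.252, -0.968, -0.003], [-0.01, 0.001, -1.0]]
ft_force: [-13.3, -12.8, 6.8]
finger_gap: 0.0552
```

```bash
python3 - <<'E'
from plant import arm
from h import *
c=arm.read_camera('wrist'); f=c['frame']
cv2.imwrite('pics/w9z.png',cv2.resize(f[160:310,220:440],None,fx=3.6,fy=3.6,interpolation=cv2.INTER_CUBIC))
s=arm.get_state(); print(s['ee_pos'],s['ee_rot'].round(4).tolist(),s['ft_force'])
a=np.radians(14.5); Q=np.array([[np.cos(a),-np.sin(a)],[np.sin(a),np.cos(a)]]); print(Q.T@(s['ee_pos'][:2]-[.5427,.0967]),Q.T@s['ft_force'][:2])
E
```

```text
[0.58520663 0.03840627 0.01924229] [[0.9677, 0.252, -0.0098], [0.252, -0.9677, -0.0033], [-0.0103, 0.0008, -0.9999]] [-12.61194544 -12.32940689   6.61107239]
[ 0.02655711 -0.06707975] [-15.29726216  -8.77890724]
```

View pics/w9z.png

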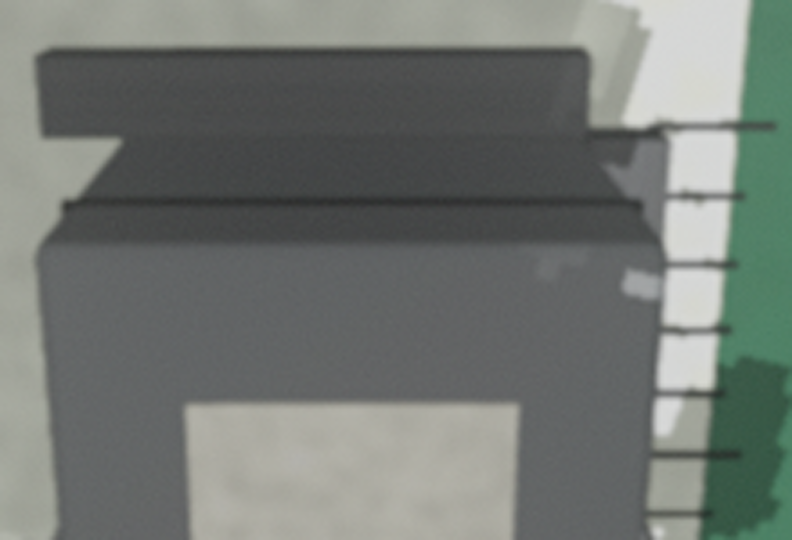

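The back gap has closed. Plate x is now 26.6 mm against 27 for home, and the back stop face meets the case. The tool is tilted 0.6° by the push, so I'll firm up the side push and press down until the case lies flat.

Request:
carry_out --pt "0 -0.003 0 0" --pt "0 -0.006 0 0" --pt "0 -0.006 0 0" --pt "0 -0.006 0 0" --pt "0 -0.006 0 0"

```text
t: 13.43
ee_pos: [0.5852, 0.0385, 0.0193]
ee_rot: [[0.968, 0.252, -0.009], [0.252, -0.968, -0.005], [-0.01, 0.002, -1.0]]
ft_force: [-12.1, -19.8, 7.1]
finger_gap: 0.0549
```

Request:
carry_out --pt "0 0 0.003 0" --pt "0 0 0.006 0" --pt "0 0 0.006 0" --pt "0 0 0.006 0" --pt "0 0 0.006 0"

```text
t: 13.85
ee_pos: [0.5852, 0.0385, 0.0192]
ee_rot: [[0.968, 0.252, -0.009], [0.252, -0.968, -0.005], [-0.01, 0.002, -1.0]]
ft_force: [-15.3, -19.8, 19.5]
finger_gap: 0.0551
```

Request:
carry_out --pt "0 0 0.003 0" --pt "0 0 0.006 0" --pt "0 0 0.006 0" --pt "0 0 0.006 0" --pt "0 0 0.006 0"

```text
t: 14.27
ee_pos: [0.5852, 0.0385, 0.0191]
ee_rot: [[0.968, 0.252, -0.009], [0.252, -0.968, -0.005], [-0.01, 0.002, -1.0]]
ft_force: [-21.3, -20.9, 32.9]
finger_gap: 0.055
```

```bash
python3 - <<'E'
from plant import arm
from h import *
s=arm.get_state(); print(s['ee_pos'],s['ee_rot'].round(4).tolist(),s['ft_force'],s['wrist_torque'])
a=np.radians(14.5); Q=np.array([[np.cos(a),-np.sin(a)],[np.sin(a),np.cos(a)]]); print(Q.T@(s['ee_pos'][:2]-[.5427,.0967]),Q.T@s['ft_force'][:2])
for n,(r,cc) in dict(wrist=((160,310),(220,440)),scene=((200,300),(290,430))).items():
    c=arm.read_camera(n); f=c['frame'][r[0]:r[1],cc[0]:cc[1]]
    cv2.imwrite(f'pics/{n}10z.png',cv2.resize(f,None,fx=3.6 if n=='wrist' else 5.5,fy=3.6 if n=='wrist' else 5.5,interpolation=cv2.INTER_CUBIC))
E
```

```text
[0.58524089 0.03849474 0.01911675] [[0.9676, 0.2524, -0.0091], [0.2524, -0.9676, -0.0046], [-0.0099, 0.0022, -0.9999]] [-21.31435709 -20.85717951  32.94657293] [-3.04565408  3.32784703  0.71673574]
[ 0.02661243 -0.06700268] [-25.85766521 -14.85614032]
```

View pics/scene10z.png

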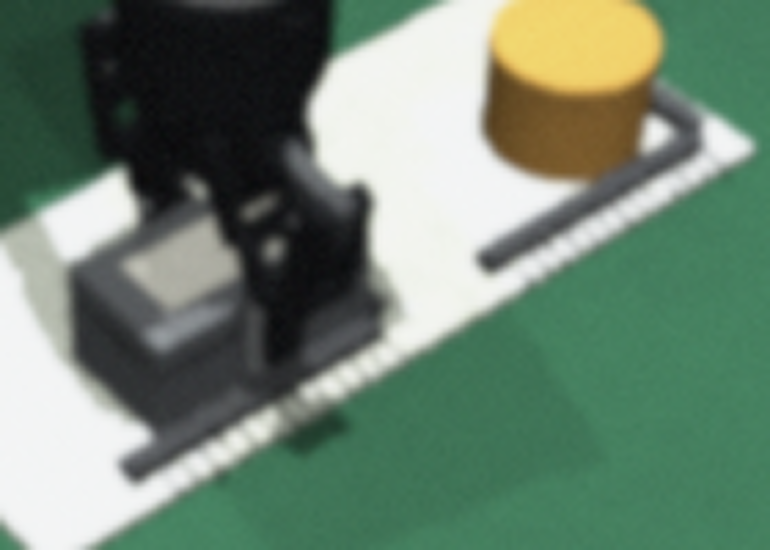

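View pics/wrist10z.png

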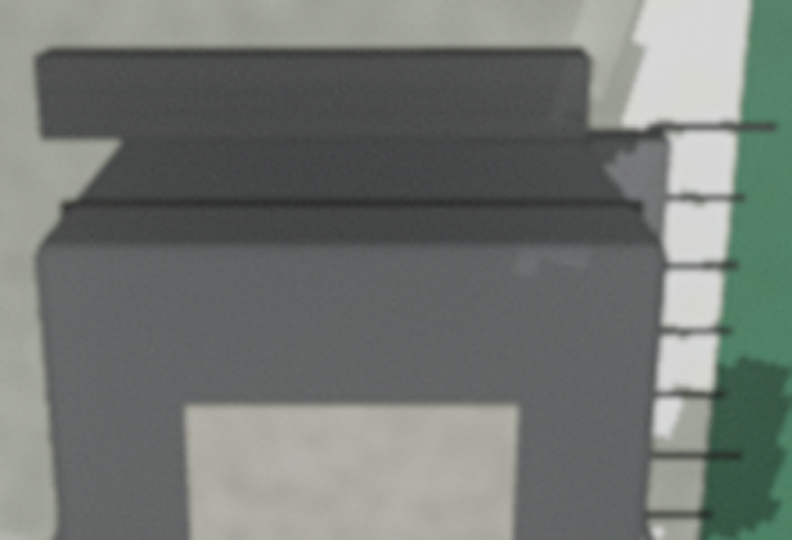

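Both stops look closed, with the tin undisturbed. The tool carries a 0.57° tilt, so I'll check whether the case tilts with it. I'll fit the seam line in the wrist view and compare it with the frames where the case hung free.

```bash
python3 - <<'E'
from plant import arm
from h import *
def seam(f):
    g=cv2.cvtColor(f,cv2.COLOR_BGR2GRAY).astype(float); o=[]
    for u in range(248,392):
        col=g[209:225,u]; i=int(np.argmin(col[2:-2]))+2; a,b,c=col[i-1:i+2]; o.append((u,209+i+.5*(a-c)/(a-2*b+c+1e-9)))
    o=np.array(o); l=np.polyfit(*o.T,1); r=o[:,1]-np.polyval(l,o[:,0]); k=abs(r)<.5; l=np.polyfit(*o[k].T,1); return l[0],np.polyval(l,320),k.mean(),r[k].std()
for n in (3,4,5,6,7): 
    import os
    p=f'pics/wrist{n}.png' if n>3 else 'pics/w3.png'; print(n,seam(cv2.imread(p)))
f=arm.read_camera('wrist')['frame']; cv2.imwrite('pics/wrist11.png',f); print('now',seam(f)); s=arm.get_state(); print(s['t'],s['ft_force'],s['ee_rot'][2])
E
```

```text
3 (np.float64(0.0001915958597472379), np.float64(215.24253057171606), np.float64(1.0), np.float64(0.05440372368456956))
4 (np.float64(0.0008125628788904416), np.float64(215.31059076037982), np.float64(1.0), np.float64(0.10830351983367373))
5 (np.float64(0.001080880133479666), np.float64(215.35912023108781), np.float64(1.0), np.float64(0.13466409812994523))
6 (np.float64(0.0008740024310803936), np.float64(215.33446221075542), np.float64(1.0), np.float64(0.11613134578827262))
7 (np.float64(-7.404784557829302e-05), np.float64(215.77179211277667), np.float64(1.0), np.float64(0.10095024246604635))
now (np.float64(3.534199550472296e-06), np.float64(215.89687223801144), np.float64(1.0), np.float64(0.07272244353832706))
14.4167 [-20.50759402 -20.27677236  33.31080333] [-0.00995308  0.00217854 -0.99994809]
```

The seam slope has not changed, so the case does tilt with the tool by about 0.57°, which lifts the front edge about 0.5 mm. I'll unload, ease the back push, loosen the grip so the pads can slip, and press down so it settles flat before I firm up again.

Request:
carry_out --pt "0 0 -0.006 0" --pt "0 0 -0.012 0" --pt "-0.004 0 -0.012 0" --pt "-0.008 0 -0.012 0" --pt "-0.008 0 -0.012 0" --pt "-0.008 0 -0.012 0"

```text
t: 14.92
ee_pos: [0.5852, 0.0385, 0.0194]
ee_rot: [[0.968, 0.252, -0.006], [0.252, -0.968, -0.004], [-0.007, 0.002, -1.0]]
ft_force: [-6.6, -16.8, 1.0]
finger_gap: 0.055
```

Request:
carry_out --pt "0 0 0 0" --pt "0 0 0 0" --pt "0 0 0.005 0" --pt "0 0 0.01 0" --pt "0 0 0.014 0" --pt "0 0 0.014 0" --pt "0 0 0.014 0" --grip_force 25

```text
t: 15.5
ee_pos: [0.5852, 0.0384, 0.0191]
ee_rot: [[0.968, 0.252, -0.006], [0.252, -0.968, -0.004], [-0.007, 0.002, -1.0]]
ft_force: [-17.1, -17.5, 31.4]
finger_gap: 0.0548
```

```bash
cat >> h.py <<'E'
def seam(f):
    g=cv2.cvtColor(f,cv2.COLOR_BGR2GRAY).astype(float); o=[]
    for u in range(248,392):
        col=g[209:228,u]; i=int(np.argmin(col[2:-2]))+2; a,b,c=col[i-1:i+2]; o.append((u,209+i+.5*(a-c)/(a-2*b+c+1e-9)))
    o=np.array(o); l=np.polyfit(*o.T,1); r=o[:,1]-np.polyval(l,o[:,0]); k=abs(r)<.5; l=np.polyfit(*o[k].T,1); return l[0].round(5),np.polyval(l,320).round(2),k.mean()
def report(arm,name):
    f=arm.read_camera('wrist')['frame']; cv2.imwrite(f'pics/{name}.png',f); s=arm.get_state()
    a=np.radians(14.6); Q=np.array([[np.cos(a),-np.sin(a)],[np.sin(a),np.cos(a)]])
    print('t',s['t'],'seam',seam(f),'plate mm',(Q.T@(s['ee_pos'][:2]-[.5427,.0967])*1e3).round(2),'z',s['ee_pos'][2].round(4),'F',(Q.T@s['ft_force'][:2]).round(1),s['ft_force'][2].round(1),'tilt',s['ee_rot'][2].round(4),'yaw',np.degrees(np.arctan2(s['ee_rot'][1,0],s['ee_rot'][0,0])).round(2),'gap',round(s['finger_gap'],4))
E
python3 -c "
from plant import arm
from h import *
report(arm,'wrist12')"
```

```text
t 15.55 seam (np.float64(-0.00075), np.float64(215.9), np.float64(1.0)) plate mm [ 26.47 -67.07] z 0.0191 F [-20.9 -14.5] 31.2 tilt [-0.0069  0.0024 -1.    ] yaw 14.62 gap 0.0548
```

Request:
carry_out --pt "0 0 0 0" --pt "0 0 0 0" --pt "0 0 0 0" --pt "0 0 0 0" --pt "0 0 0 0" --pt "0 0 0 0" --grip_force 50

```text
t: 16.05
ee_pos: [0.5852, 0.0385, 0.019]
ee_rot: [[0.968, 0.252, -0.006], [0.252, -0.968, -0.004], [-0.007, 0.002, -1.0]]
ft_force: [-16.6, -19.0, 32.1]
finger_gap: 0.0548
```

```bash
python3 -c "
from plant import arm
from h import *
report(arm,'wrist13')
c=arm.read_camera('scene'); cv2.imwrite('pics/scene13.png',c['frame'])
f=cv2.imread('pics/wrist13.png'); cv2.imwrite('pics/w13z.png',cv2.resize(f[160:310,220:440],None,fx=3.6,fy=3.6,interpolation=cv2.INTER_CUBIC))
"
```

```text
t 16.1 seam (np.float64(-0.00064), np.float64(215.89), np.float64(1.0)) plate mm [ 26.46 -67.08] z 0.019 F [-20.8 -13.9] 31.3 tilt [-0.007   0.0024 -1.    ] yaw 14.62 gap 0.0548
```

View pics/w13z.png

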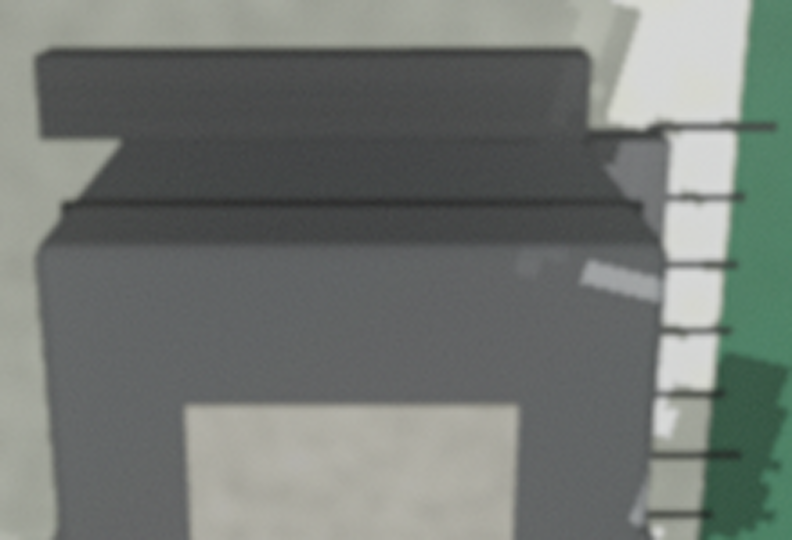

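View pics/scene13.png

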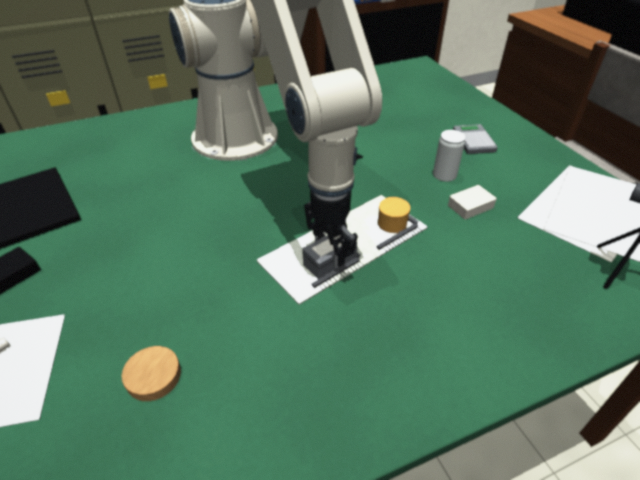

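Request:
carry_out --pt "0 0 -0.004 0" --pt "0 0 -0.008 0" --pt "0 -0.002 -0.008 0" --pt "0.003 -0.003 -0.008 0" --pt "0.003 -0.003 -0.008 0" --pt "0.003 -0.003 -0.008 0" --pt "0.003 -0.003 -0.008 0"

```text
t: 16.73
ee_pos: [0.5852, 0.0385, 0.0192]
ee_rot: [[0.968, 0.253, -0.007], [0.253, -0.968, -0.005], [-0.008, 0.003, -1.0]]
ft_force: [-11.8, -22.0, 15.1]
finger_gap: 0.055
```

Request:
carry_out --pt "0 0 0 0" --pt "0 0 0 0" --pt "0 0 0 0" --pt "0 0 0 0" --pt "0 0 0 0" --pt "0 0 0 0" --pt "0 0 0 0" --pt "0 0 0 0" --pt "0 0 0 0" --pt "0 0 0 0" --pt "0 0 0 0" --pt "0 0 0 0"

```text
t: 17.73
ee_pos: [0.5852, 0.0385, 0.0192]
ee_rot: [[0.968, 0.253, -0.007], [0.253, -0.968, -0.005], [-0.008, 0.003, -1.0]]
ft_force: [-12.5, -21.4, 15.1]
finger_gap: 0.0552
```

```bash
python3 -c "
from plant import arm
from h import *
report(arm,'wrist14')
f=cv2.imread('pics/wrist14.png'); cv2.imwrite('pics/w14z.png',cv2.resize(f[160:310,220:440],None,fx=3.6,fy=3.6,interpolation=cv2.INTER_CUBIC))
"
```

```text
t 17.7833 seam (np.float64(-9e-05), np.float64(215.9), np.float64(1.0)) plate mm [ 26.49 -67.04] z 0.0192 F [-17.9 -18.6] 15.8 tilt [-0.008  0.003 -1.   ] yaw 14.63 gap 0.0547
```

View pics/w14z.png

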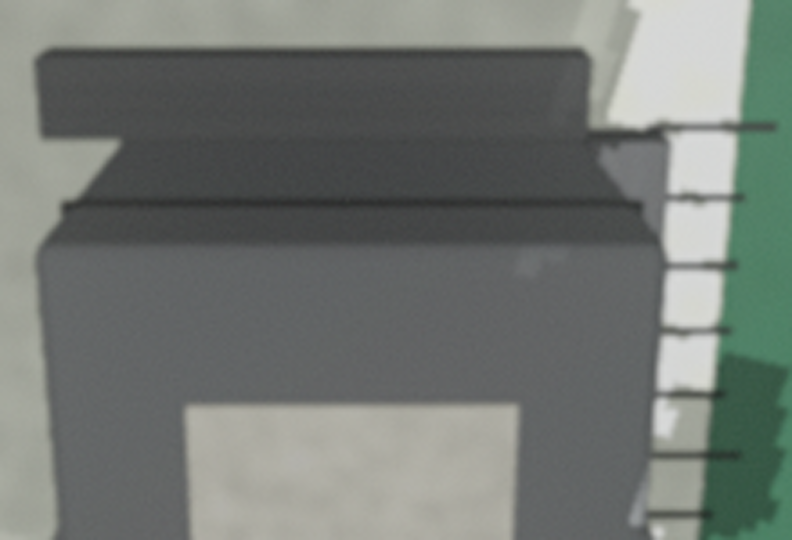

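The view shows no gap at either stop. The state held steady for 1 s at 18 N back, 19 N side and 16 N down, with 0.45° of tilt. I'll hand it in.

```bash
python3 -c "
from plant import arm
arm.job_done(); s=arm.get_state(); print(s['t'],s['ft_force'])"
```

```text
the job is handed in; nothing more can be done
the job is handed in; nothing more can be done
```

The grey case is in the free right corner, lid up, against both stops. I handed the job in at about 17.8 s with the gripper still holding it (50 N grip) and pressing.

**Last checks that passed:**
- **Push:** it held steady for 1 s at about 18 N toward the back stop, 19 N toward the side stop and 16 N down. Plate friction can take at most about 11 N of that, so the stops should be carrying real load.
- **Position:** the wrist view shows no gap at either stop. The tool stood at plate x 26.5 against 27 for home, and its yaw of 14.6° matches the plate.
- **Other things:** the tin, can, cards and tape look unmoved in the last scene picture.

**What did not fully agree:**
- **First push:** the case stuck about 3 mm short of the back stop under too much down force. I unloaded it, and it then slid home.
- **Side position:** the tool read plate y -67 against -65 for home. I put this down to gripping the case about 1.5 mm off centre plus calibration error; the contact itself showed in the forces and the picture.
- **Flatness:** the arm gives under the push, so the gripper tilts about 0.45°. The seam check suggests the case tilts with it, lifting its front edge up to about 0.4 mm; loosening the grip and pressing down only reduced this a little.

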